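# Sort mill balls on the bar sorter

### The job

The small tray with a handle that holds two loose steel mill balls is to be emptied over the bar sorter: carry it over the high end of the sorter's slope and tip the balls out of its open mouth onto the feed board, so that the small ball drops between the bars into the lane beneath and the large one rolls over them into the lane at the low end. Then stand the empty tray upright on the worktop again and let go; the other tray, which is empty, is not needed.

Things in the scene. Friction and masses are not known exactly. Their poses are not given: they have to be found in the camera images.
- tray: White tray, 100 (x) x 60 x 85 mm high, 0.25 kg, the one holding the balls. Origin: centre of underside, z up. Open mouth at -x, walls 26 mm high on the other sides. Floor flat, ramp up to the mouth (lip 15 mm high, x=-50): balls stay in when level, roll out as the mouth dips 20 to 40 degrees. Handle above the middle: bar along y, 14 x 14 mm, 56 long, centre 78 mm up at x=0; grip its +x and -x sides.
- sorter: White sorter, fixed, 100 mm wide (y); origin on the worktop near its middle, z up. It slopes 11 degrees down to -x: back wall x=134, 104 mm high; grooved feed board x=132 to 14, 77 mm high at x=95 (tip there, mouth to -x); 4 steel bars, gaps 20 mm, x=14 to -97, tops 61 to 40 mm high; side walls inside y=+-46, 22 mm above board. Lanes, floor 4 mm: small x=14 to -94 under the bars, large x=-98 to -148.
- ball_large: Large dark steel ball, 32 mm in diameter, 0.11 kg; origin at its centre. Too big for the gaps between the bars, it rolls over them into the open box at the sorter's low end, whose walls are 48 mm high.
- ball_small: Small dark steel ball, 14 mm in diameter, 0.011 kg; origin at its centre. It falls between the bars to the floor beneath them.

How it is judged (in metres and radians):
On the way:
1. The tray, with both balls still in it, is over the high half of the sorter (x of tray in the frame of sorter between 0 and 0.22 m and y of tray in the frame of sorter between -0.12 and 0.12 m and z of tray in the frame of sorter between 0.06 and 0.35 m and x of ball_large in the frame of tray between -0.05 and 0.05 m and y of ball_large in the frame of tray between -0.03 and 0.03 m and z of ball_large in the frame of tray between 0 and 0.05 m and x of ball_small in the frame of tray between -0.05 and 0.05 m and y of ball_small in the frame of tray between -0.03 and 0.03 m and z of ball_small in the frame of tray between 0 and 0.05 m), for 0.2 s.
At the end, for the whole second after the job is handed in: The large ball lies on the floor of the low-end lane (centre within the lane, below 35 mm), the small ball on the floor beneath the bars (centre below 25 mm), and the tray stands on the worktop (underside within 12 mm of it, upright within 10 degrees); all three are at rest (under 50 mm/s) (x of ball_large in the frame of sorter between -0.148 and -0.095 m and y of ball_large in the frame of sorter between -0.05 and 0.05 m and z of ball_large in the frame of sorter below 0.035 m and x of ball_small in the frame of sorter between -0.095 and 0.02 m and y of ball_small in the frame of sorter between -0.05 and 0.05 m and z of ball_small in the frame of sorter below 0.025 m and height (world z) of tray below 0.012 m and angle between tray's own z axis and vertical below 0.17 rad and linear speed of each of ball_large, ball_small, tray below 0.05 m/s); the robot touches nothing.
It also fails if it takes over 48 s, if anything falls off the work surface, if the arm or the gripper's body presses on something with over 40 N, if the wrist force passes 120 N, or if a joint passes its speed limit or range.

### The arm

A 7-joint arm with a two-finger parallel gripper is mounted at the origin on a cart in front of the work surface, level with it; the furniture and walls round the work are solid. World frame = base frame: x ahead of the robot, y to its left, z up, the work surface at z = 0. Lengths are in mm, angles in rad, forces in N, time in s.
With the tool pointing down it reaches from about 350 to 775 mm from the base axis. Payload 3.1 kg.
Tool frame: the origin (TCP) lies at the very end of the fingers, on their centre line; the grasp point (between the pads) lies 19 mm behind it (grip_depth is the z of the grasp point in the tool frame, in mm); z points along the fingers, y is the direction in which the jaws open and shut (so a half turn about z gives the same grasp; the last joint's range is limited). The gripper opens to 85 mm and grips with 20 to 120 N. Pads are 22 mm wide; open, the fingers measure 114 mm over their backs; the gripper's body (76 mm by 85 mm) begins 54 mm behind the grasp point. The pads swing forward as they close: fully open they stand 13 mm farther back than shut.
Start: joints at [1.21, 0.311, 0.014, 1.512, -0.004, 1.319, -0.027], TCP at [172.418, -522.292, 231.304] pointing down, gripper open.
Joint ranges: [-2.7, 2.7], [-0.3, 1.91], [-1.27, 1.3], [0.12, 2.57], [-1.44, 4.58], [0.2, 2.03], [-3.05, 3.05]. Speed limits (rad/s): [2.79, 2.79, 3.14, 3.14, 3.14, 3.14, 3.14].

### API

Orientations are given as [roll, pitch, yaw] about the fixed x, y, z axes, in that order (R = Rz(yaw) Ry(pitch) Rx(roll)).
In Python, from cell import read_state, camera, calibration, close_job, boxes_of, trace, pinpoint, grip_depth gives the robot as it stands. The module is installed in compiled form; this text tells all that it offers.
- The arm moves only by the tool move_arm, never from a script. Its arguments are lists of equal length, an entry for each row: "twist": the turn, a rotation vector about the tool's x, y, z in rad, a list of three; "dp": the shift along the tool's x, y, z in cm, a list of three; "gripper": the opening in per cent of the stroke, from 0 (shut) to 100 (fully open). In form: {"twist": [[wx, wy, wz], ...], "dp": [[x, y, z], ...], "gripper": [gripper, ...]}. A call has exactly 10 rows; each row shifts and turns the commanded pose from where the row before left it, along the tool's axes as they then stand; what a row does not reach is not made up. A row lasts 1/10 s, in which the tool goes at most 50 mm and 8.59 degrees, less where a joint would pass 70% of its speed; a pose out of reach is approached as far as the arm can. A call is refused whole if a number of a shift passes 5 or a number of a turn 0.15, either way. A call with a gripper value outside its range is refused whole. The fingers move at their own pace and stop on an object; the grip force is fixed at half the most. Time passes only in rows, so rows that do not move let the fingers close, or fill a call up. It gives the time, the measured TCP pose, the force and the opening at its end, in the units of the state.
- read_state(): the state, without advancing time (a new reading comes with each control period).
- camera(name): name is "scene" or "top"; returns the picture (480x640x3 uint8, blue, green, red); there is no depth.
- calibration(name): a dict with "camera_matrix" (3x3 intrinsics, pixels), "D" ([k1, k2, p1, p2, k3] as OpenCV has them; the pictures are not rectified), "rvec" (rotation vector, rad) and "tvec" (3), from world to camera coordinates, as OpenCV has them. Camera axes: x right, y down, z forward; pixel columns grow to the right and rows downward; lengths in mm; the calibration is good to about 2 mm. A picture is of the moment at which its call begins. calibration takes no time and is no camera call.
- close_job(): hands the job in, once; it reports no verdict.
Trained networks look in the newest picture that a camera, given by its name, has taken for a name from the list of things; names that differ only in an ending like _2 or _b are one class to them, and where a whole thing is asked for, a point or a joint stands for the part that bears it (a point fixed in the world has none). Each returns a list of dicts, best first, with "p" (0 to 1); they miss things now and then, are a little off and sometimes report something else, mostly with a low value. They report only what shows in the picture. A call takes as long as a camera call.
- boxes_of(camera, name): "centre" ([x, y, z] in mm, in world coordinates, good to about 4 mm: the middle of the surface that is visible of it).
- trace(camera, name): "pixels" (480x640 bool, what is visible of it).
- pinpoint(camera, name): "centre" ([x, y, z] in mm, in world coordinates, good to about 4 mm: a listed point, or the origin of a listed thing).
The state is a dict: "time_s": time; "joint_positions": joint angles; "joint_velocities": joint speeds; "joint_efforts": joint torques, N m; "tool_pos": TCP position; "eef_rot": TCP orientation; "contact_force": force on the tool from outside, world axes, zero at the start; "ft_torque": the same for the moment, N m; "gripper_width": finger opening in mm.
Only numpy, scipy, OpenCV 4.12 (cv2) and the standard library are available. Lean on these libraries where they do the work, as an engineer would, in place of code of your own. Each camera call takes 0.05 s, during which the arm holds its last target.

## Working session

There is one attempt and no reset: what is moved stays moved. The work goes in short steps, Python scripts to look and compute and a tool call to move; the robot and the scene stay as the last step left them, time stands still between calls to the robot, and variables do not carry over. Pictures are saved under pics/ and viewed, and the job is handed in when it is done.

Besides the shell and the picture viewer there is one more tool, called after "Request:" as name(argument=value, ...) on one line, values as JSON. move_arm: Moves the arm, as the interface text tells. Its arguments: {"type":"object","properties":{"twist":{"type":"array"},"dp":{"type":"array"},"gripper":{"type":"array"}},"required":["twist","dp","gripper"]}

```bash
mkdir -p pics; ls
python3 - <<'E'
from cell import *
import cv2
s=read_state();print({k:(s[k]) for k in s}); print(grip_depth)
for n in ("scene","top"):
    im=camera(n);cv2.imwrite(f"pics/{n}0.png",im)
    c=calibration(n);print(n,c)
    for t in ("tray","sorter","ball_large","ball_small"):
        print(n,t,[(d['p'],d['centre']) for d in pinpoint(n,t)])
E
```

```text
pics
{'time_s': 0.0, 'joint_positions': array([ 1.21031539,  0.31173113,  0.01400663,  1.51303927, -0.00438215,
        1.31919121, -0.02720145]), 'joint_velocities': array([-0.00020828, -0.00142888,  0.00081184, -0.00071067,  0.00060443,
        0.00138814,  0.00103762]), 'joint_efforts': array([ 1.50291589e-04, -3.79920316e+01,  1.46124051e-01, -2.30591851e+01,
        1.22566056e-02,  1.36826755e-02, -5.60383739e-06]), 'tool_pos': array([ 172.14808575, -521.6085215 ,  230.22529634]), 'eef_rot': array([-3.13925707e+00,  1.17753406e-04,  3.18847013e-01]), 'contact_force': array([-0.29239212, -0.8426633 ,  0.7422822 ]), 'ft_torque': array([-0.0059003 , -0.02611398,  0.02713051]), 'gripper_width': 84.81194628469852}
-18.700000000000003
scene {'camera_matrix': array([[446.89645905,   0.        , 314.35398432],
       [  0.        , 446.89645905, 249.31290523],
       [  0.        ,   0.        ,   1.        ]]), 'D': array([-0.00736964,  0.        ,  0.        ,  0.        ,  0.        ]), 'rvec': array([ 0.9105168 , -2.53099183,  1.04683777]), 'tvec': array([242.97706394, 375.94075635, 544.25073253])}
scene tray [(0.91, [507.2, -428.7, -0.8])]
scene sorter [(0.93, [489.8, -186.1, 2.2])]
scene ball_large [(0.6, [535.2, -421.6, 16.9])]
scene ball_small [(0.42, [514.5, -444.1, 8.7])]
top {'camera_matrix': array([[585.60808848,   0.        , 305.91755915],
       [  0.        , 585.60808848, 241.61560975],
       [  0.        ,   0.        ,   1.        ]]), 'D': array([-0.0124418,  0.       ,  0.       ,  0.       ,  0.       ]), 'rvec': array([ 2.16215896, -2.21177579,  0.08674562]), 'tvec': array([-183.6833059 ,  514.58592222,  869.96327959])}
top tray [(0.6, [509.0, -425.5, 1.7])]
top sorter [(0.96, [483.8, -182.2, 4.9]), (0.71, [508.1, -425.9, 2.7])]
top ball_large [(0.8, [532.0, -418.9, 16.2])]
top ball_small [(0.55, [531.8, -420.5, 19.0])]
```

View pics/scene0.png

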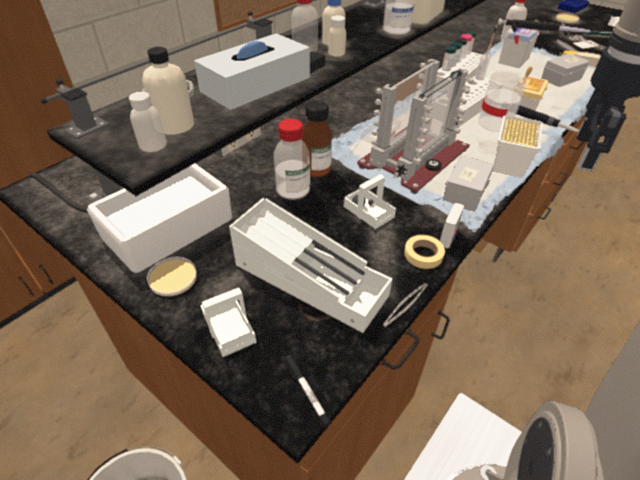

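View pics/top0.png

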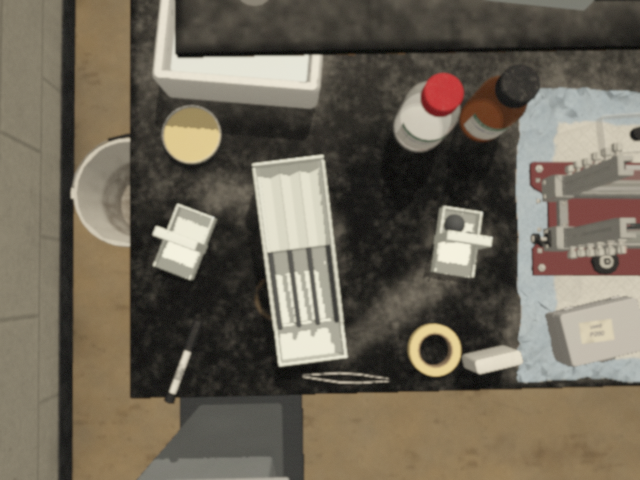

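Run:
```python
import cv2,numpy as np
a=cv2.imread("pics/scene0.png")[165:235,335:405];b=cv2.imread("pics/top0.png")[195:290,415:510]
a=cv2.resize(a,(400,400),interpolation=cv2.INTER_CUBIC);b=cv2.resize(b,(400,400),interpolation=cv2.INTER_CUBIC)
cv2.imwrite("pics/z1.png",np.hstack([a,b]))
a=cv2.imread("pics/top0.png")[140:380,230:370]
cv2.imwrite("pics/z2.png",cv2.resize(a,(350,600),interpolation=cv2.INTER_CUBIC))
```

```text
(no output)
```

View pics/z1.png

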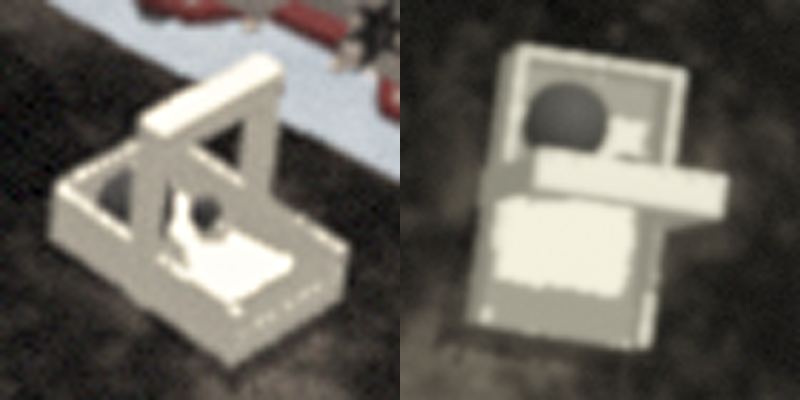

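View pics/z2.png

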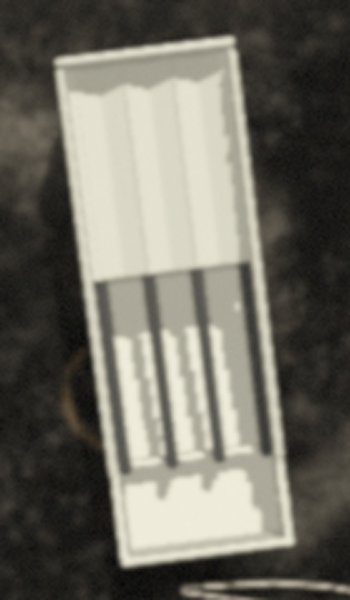

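```bash
cat > h.py <<'E'
import numpy as np,cv2
from cell import calibration
def ray(cam,uv):
    c=calibration(cam);K,D=np.array(c['camera_matrix']),np.array(c['D'])
    R=cv2.Rodrigues(np.array(c['rvec']))[0];t=np.array(c['tvec']).ravel()
    n=cv2.undistortPoints(np.array([[uv]],float),K,D)[0,0]
    return -R.T@t, R.T@np.array([n[0],n[1],1])
def onz(cam,uv,z):
    o,d=ray(cam,uv);return o+d*(z-o[2])/d[2]
def tri(a,b):
    o1,d1=ray("scene",a);o2,d2=ray("top",b)
    s=np.linalg.lstsq(np.c_[d1,-d2],o2-o1,rcond=None)[0]
    p,q=o1+d1*s[0],o2+d2*s[1];return (p+q)/2,np.linalg.norm(p-q)
def proj(cam,P):
    c=calibration(cam)
    return cv2.projectPoints(np.array(P,float).reshape(-1,1,3),np.array(c['rvec']),np.array(c['tvec']),np.array(c['camera_matrix']),np.array(c['D']))[0].reshape(-1,2)
E
python3 - <<'E'
from h import *
np.set_printoptions(precision=1,suppress=True)
z=lambda x,y:(415+x/4.21,195+y/4.21)
s=lambda x,y:(335+x/5.714,165+y/5.714)
print("bar top");P=[onz("top",z(*p),85) for p in [(135,148),(328,178),(324,218),(133,188)]]
for p in P:print(p)
print(np.mean(P,0), np.degrees(np.arctan2(*(P[0]-P[1])[[1,0]]))-90)
print("bar scene");Q=[onz("scene",s(*p),85) for p in [(140,125),(262,55),(283,70),(160,140)]]
for p in Q:print(p)
# tray rim top z 26 corners back
for p in [(110,43),(287,68)]: print('rim',onz("top",z(*p),26))
for p in [(70,325),(250,350)]: print('mouth',onz("top",z(*p),26))
k=lambda x,y:(230+x/2.5,140+y/2.5)
a,b=[onz("top",k(*p),104) for p in [(55,62),(235,38)]]
c,d=[onz("top",k(*p),48) for p in [(122,566),(294,544)]]
print("sorter",a,b,c,d)
ax=(a+b-c-d)/2;print(np.degrees(np.arctan2(ax[1],ax[0])),np.linalg.norm(ax[:2]),(a+b)/2,(c+d)/2)
print("bottle",onz("top",(440,92),130),onz("top",(415,140),0))
print("shelf", onz("scene",(135,190),200),onz("top",(180,52),200))
E
```

```text
bar top
[ 517.2 -394.3   85. ]
[ 505.7 -458.8   85. ]
[ 492.3 -456.8   85. ]
[ 503.8 -393.1   85. ]
[ 504.7 -425.8   85. ] -10.144868744953868
bar scene
[ 514.8 -389.5   85. ]
[ 504.6 -454.    85. ]
[ 493.4 -451.    85. ]
[ 504.1 -386.9   85. ]
rim [ 560.5 -401.6   26. ]
rim [ 550.1 -465.2   26. ]
mouth [ 459.4 -383.2   26. ]
mouth [ 449.  -447.3   26. ]
sorter [ 612.6 -122.4  104. ] [ 623.9 -222.6  104. ] [ 328.  -151.7   48. ] [ 338.3 -251.7   48. ]
5.8482967858659 286.55478139534 [ 618.2 -172.5  104. ] [ 333.1 -201.7   48. ]
bottle [ 701.8 -381.3  130. ] [ 668.2 -370.8    0. ]
shelf [711.  -18.3 200. ] [736.2 -43.4 200. ]
```

Request:
move_arm(twist=[[0,0,-0.134],[0,0,-0.134],[0,0,-0.134],[0,0,-0.134],[0,0,-0.134],[0,0,-0.134],[0,0,-0.134],[0,0,-0.134],[0,0,0],[0,0,0]], dp=[[0,0,0],[0,0,0],[0,0,0],[0,0,0],[0,0,0],[0,0,0],[0,0,0],[0,0,0],[0,0,0],[0,0,0]], gripper=[100,100,100,100,100,100,100,100,100,100])

```text
time_s: 1.5
tool_pos: [172.3, -522.3, 231.3]
eef_rot: [3.142, 0.0, 1.388]
contact_force: [0.1, 0.3, -0.2]
gripper_width: 85.2
```

```bash
cat >> h.py <<'E'
from cell import read_state
from scipy.spatial.transform import Rotation as Ro
def togo(target,yaw_ytool=None):
    s=read_state();R=Ro.from_euler('xyz',s['eef_rot'])
    np.set_printoptions(precision=2,suppress=True)
    print('t',s['time_s'],'pos',s['tool_pos'],'rpy',np.degrees(s['eef_rot']),'w',s['gripper_width'],'F',s['contact_force'],'q',s['joint_positions'])
    y=R.as_matrix()[:,1];print('ytool az',np.degrees(np.arctan2(y[1],y[0])))
    print('dp cm',R.inv().apply(np.array(target)-s['tool_pos'])/10)
E
python3 - <<'E'
from h import *
togo([172,-425,220]);togo([505,-425,130])
E
```

```text
t 1.5 pos [ 172.32 -522.33  231.32] rpy [180.     0.    79.52] w 85.20894063435044 F [ 0.13  0.26 -0.24] q [ 1.34  0.32 -0.15  1.51  0.05  1.32  1.  ]
ytool az -10.478573969135654
dp cm [ 9.56 -1.8   1.13]
t 1.5 pos [ 172.32 -522.33  231.32] rpy [180.     0.    79.52] w 85.20894063435044 F [ 0.13  0.26 -0.24] q [ 1.34  0.32 -0.15  1.51  0.05  1.32  1.  ]
ytool az -10.478573969135654
dp cm [15.62 30.94 10.13]
```

Request:
move_arm(twist=[[0,0,0],[0,0,0],[0,0,0],[0,0,0],[0,0,0],[0,0,0],[0,0,0],[0,0,0],[0,0,0],[0,0,0]], dp=[[2.5,0,0],[3,0.5,0],[3,2.5,0],[3,4,0],[2,4,0],[1.1,4,0],[1,4,0],[0,4,2],[0,4,4],[0,3.9,4]], gripper=[100,100,100,100,100,100,100,100,100,100])

```text
time_s: 2.5
tool_pos: [498.0, -423.1, 139.9]
eef_rot: [3.139, 0.002, 1.389]
contact_force: [-0.2, -2.1, -0.2]
gripper_width: 84.9
```

Run:
```python
from h import *
from cell import *
togo([505,-425,59])
for n in ("scene","top"):
    cv2.imwrite(f"pics/{n}1.png",camera(n))
a=cv2.imread("pics/scene1.png")[100:240,290:450];b=cv2.imread("pics/top1.png")[160:300,390:550]
cv2.imwrite("pics/z3.png",np.hstack([cv2.resize(x,(400,350)) for x in (a,b)]))
```

```text
t 2.5 pos [ 497.96 -423.11  139.88] rpy [179.88   0.1   79.57] w 84.86893439728378 F [-0.19 -2.08 -0.16] q [ 0.86  0.6  -0.29  1.33  0.17  1.24  0.38]
ytool az -10.43154676125934
dp cm [-0.04  0.71  8.09]
```

View pics/z3.png

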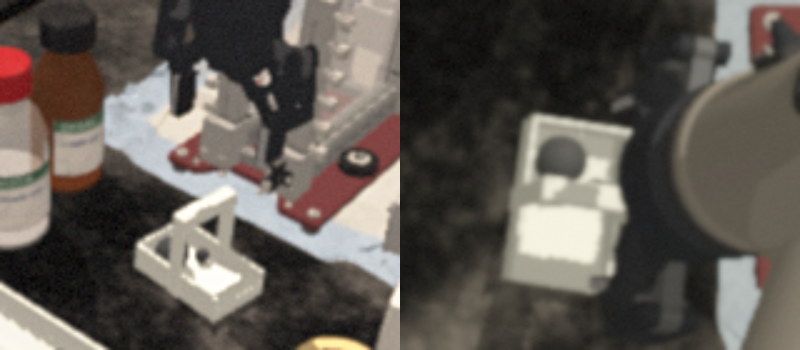

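Request:
move_arm(twist=[[0,0,0],[0,0,0],[0,0,0],[0,0,0],[0,0,0],[0,0,0],[0,0,0],[0,0,0],[0,0,0],[0,0,0]], dp=[[0,0,0],[0,0,1.5],[0,0,2],[0,0,2],[0,0,1],[0,0,0.6],[0,0,0],[0,0,0],[0,0,0],[0,0,0]], gripper=[100,100,100,100,100,100,100,100,100,100])

```text
time_s: 3.6
tool_pos: [496.3, -422.9, 70.1]
eef_rot: [3.14, 0.001, 1.391]
contact_force: [-0.2, 0.2, 0.6]
gripper_width: 85.5
```

Run:
```python
from h import *
from cell import *
togo([505,-425,59])
for n in ("scene","top"):
    cv2.imwrite(f"pics/{n}2.png",camera(n))
a=cv2.imread("pics/scene2.png")[130:240,320:430];b=cv2.imread("pics/top2.png")[180:300,400:520]
cv2.imwrite("pics/z4.png",np.hstack([cv2.resize(x,(400,400)) for x in (a,b)]))
```

```text
t 3.6 pos [ 496.28 -422.87   70.06] rpy [179.92   0.04  79.69] w 85.4550275749536 F [-0.23  0.23  0.58] q [ 0.86  0.66 -0.28  1.41  0.19  1.1   0.36]
ytool az -10.310347637687741
dp cm [-0.05  0.89  1.11]
```

View pics/z4.png

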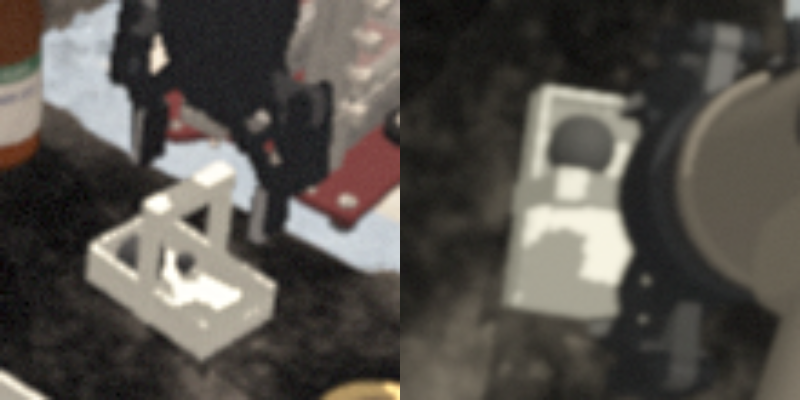

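Request:
move_arm(twist=[[0,0,0],[0,0,0],[0,0,0],[0,0,0],[0,0,0],[0,0,0],[0,0,0],[0,0,0],[0,0,0],[0,0,0]], dp=[[0,0.4,0.5],[0,0.5,0.6],[0,0,0],[0,0,0],[0,0,0],[0,0,0],[0,0,0],[0,0,0],[0,0,0],[0,0,0]], gripper=[100,100,100,0,0,0,0,0,0,0])

```text
time_s: 4.7
tool_pos: [505.5, -424.4, 58.7]
eef_rot: [3.139, 0.001, 1.391]
contact_force: [2.5, -1.2, 0.1]
gripper_width: 13.0
```

Run:
```python
from h import *
from cell import *
togo([505,-425,59])
for n in ("scene","top"):
    cv2.imwrite(f"pics/{n}3.png",camera(n))
a=cv2.imread("pics/scene3.png")[130:240,320:430];b=cv2.imread("pics/top3.png")[180:300,400:520]
cv2.imwrite("pics/z5.png",np.hstack([cv2.resize(x,(400,400)) for x in (a,b)]))
```

```text
t 4.7 pos [ 505.54 -424.42   58.66] rpy [179.88   0.03  79.7 ] w 12.988965164797271 F [ 2.48 -1.19  0.11] q [ 0.84  0.68 -0.28  1.4   0.2   1.09  0.36]
ytool az -10.298037199806217
dp cm [-0.07 -0.04 -0.03]
```

View pics/z5.png

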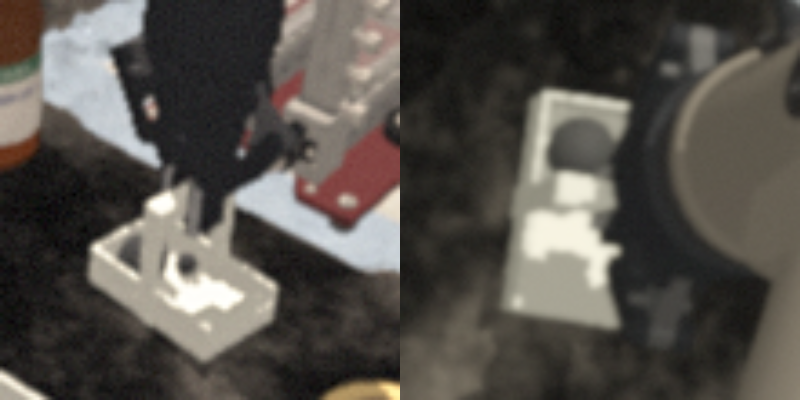

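Request:
move_arm(twist=[[0,0,0],[0,0,0],[0,0,0],[0,0,-0.02],[0,0,-0.04],[0,0,-0.06],[0,0,-0.06],[0,0,-0.05],[0,0,-0.035],[0,0,-0.015]], dp=[[0,0,-0.4],[0,0,-0.8],[0,0,-1.3],[0,0,-1.8],[0,0,-2],[0,0,-2],[0,0,-2],[0,0,-1.6],[0,0,-1],[0,0,-0.5]], gripper=[0,0,0,0,0,0,0,0,0,0])

```text
time_s: 5.8
tool_pos: [504.8, -424.5, 194.2]
eef_rot: [3.14, 0.002, 1.671]
contact_force: [1.0, 0.5, -4.2]
gripper_width: 12.7
```

Run:
```python
from h import *
from cell import *
togo([600,-169.2,192]);togo([638,-169.2,192])
for n in ("scene","top"):
    cv2.imwrite(f"pics/{n}4.png",camera(n))
a=cv2.imread("pics/scene4.png")[100:240,300:440];b=cv2.imread("pics/top4.png")[170:300,390:520]
cv2.imwrite("pics/z6.png",np.hstack([cv2.resize(x,(400,400)) for x in (a,b)]))
```

```text
t 5.8 pos [ 504.76 -424.48  194.2 ] rpy [179.92   0.09  95.76] w 12.657174641707279 F [ 1.03  0.54 -4.19] q [ 0.88  0.59 -0.36  1.22  0.2   1.36  0.64]
ytool az 5.757807339970904
dp cm [24.44 12.04  0.2 ]
t 5.8 pos [ 504.76 -424.48  194.2 ] rpy [179.92   0.09  95.76] w 12.657174641707279 F [ 1.03  0.54 -4.19] q [ 0.88  0.59 -0.36  1.22  0.2   1.36  0.64]
ytool az 5.757807339970904
dp cm [24.06 15.82  0.2 ]
```

View pics/z6.png

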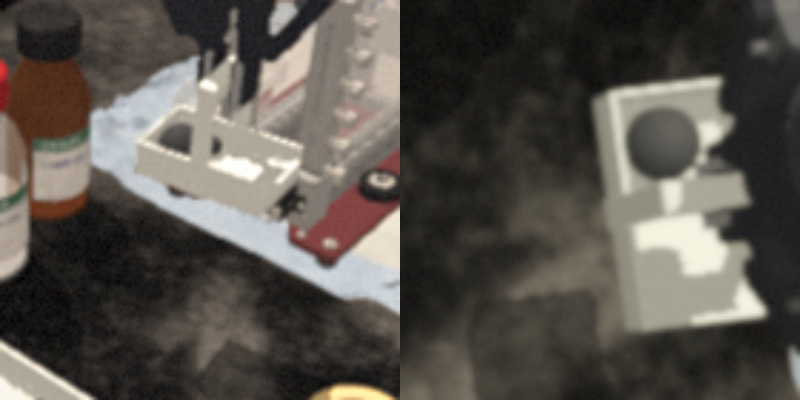

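Request:
move_arm(twist=[[0,0,0],[0,0,0],[0,0,0],[0,0,0],[0,0,0],[0,0,0],[0,0,0],[0,0,0],[0,0,0],[0,0,0]], dp=[[0.5,0,0],[1,0,0],[1.6,0,0],[2.2,0,0],[2.6,0,0],[2.8,0.2,0],[2.8,0.5,0],[2.6,0.8,0],[2.2,1.1,0],[1.8,1.3,0]], gripper=[0,0,0,0,0,0,0,0,0,0])

```text
time_s: 6.9
tool_pos: [522.5, -217.1, 191.8]
eef_rot: [-3.14, -0.001, 1.673]
contact_force: [0.1, 0.7, -3.8]
gripper_width: 13.1
```

Request:
move_arm(twist=[[0,0,0],[0,0,0],[0,0,0],[0,0,0],[0,0,0],[0,0,0],[0,0,0],[0,0,0],[0,0,0],[0,0,0]], dp=[[1.4,1.5,0],[1,1.7,0],[0.8,1.8,0],[0.5,1.8,0],[0.3,1.7,0],[0,1.4,0],[0,1,0],[0,0.6,0],[0,0.3,0],[0,0,0]], gripper=[0,0,0,0,0,0,0,0,0,0])

```text
time_s: 7.9
tool_pos: [636.4, -168.2, 191.8]
eef_rot: [-3.141, -0.0, 1.671]
contact_force: [0.1, -0.3, -3.5]
gripper_width: 12.8
```

Run:
```python
from h import *
from cell import *
togo([638,-169.2,192])
for n in ("scene","top"):
    cv2.imwrite(f"pics/{n}5.png",camera(n))
a=cv2.imread("pics/scene5.png")[120:320,180:400];b=cv2.imread("pics/top5.png")[90:310,200:420]
cv2.imwrite("pics/z7.png",np.hstack([cv2.resize(x,(400,400)) for x in (a,b)]))
```

```text
t 7.9 pos [ 636.43 -168.2   191.77] rpy [-179.95   -0.03   95.76] w 12.801094573142176 F [ 0.11 -0.32 -3.53] q [ 0.48  0.6  -0.43  1.23  0.24  1.37  0.17]
ytool az 5.755517761361462
dp cm [-0.12  0.15 -0.02]
```

View pics/z7.png

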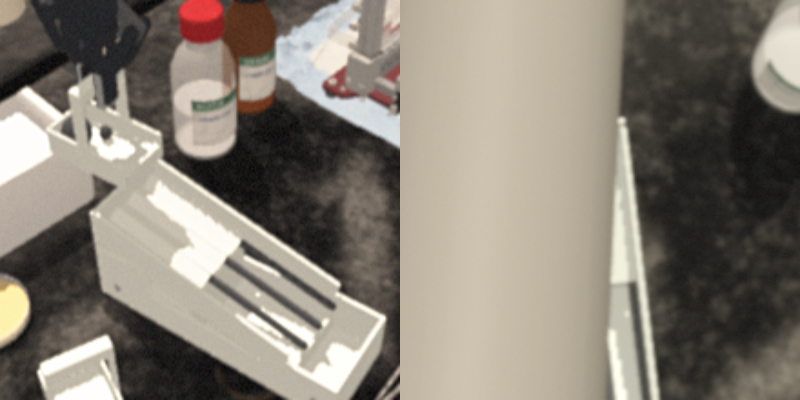

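View pics/scene5.png

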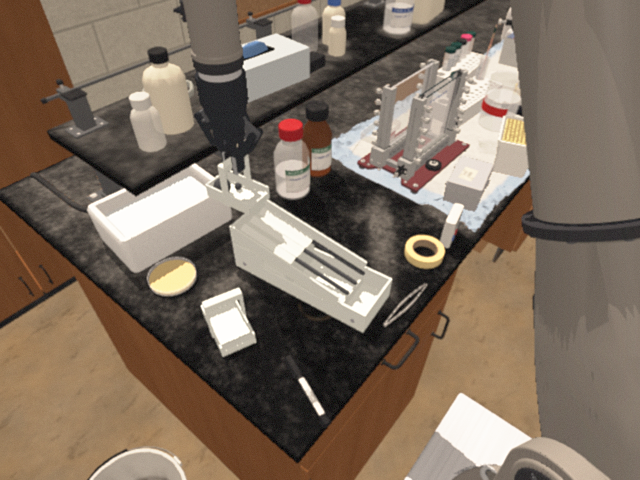

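Run:
```python
from h import *
im=cv2.imread("pics/scene5.png")
def fr(o,yaw,pts):
    return Ro.from_euler('z',yaw,degrees=True).apply(np.array(pts,float))+o
def draw(P,col,m=im,cam="scene"):
    q=(proj(cam,P)*3).round().astype(int)
    cv2.polylines(m,[q.reshape(-1,1,2)],True,col,1)
im=cv2.resize(im,None,fx=3,fy=3,interpolation=cv2.INTER_CUBIC)
so=np.array([484,-185,0])
for col,o in (((0,0,255),so),):
    draw(fr(o,5.85,[(136,50,104),(136,-50,104),(-97,-50,62),(-97,50,62)]),col,im)
    draw(fr(o,5.85,[(14,46,61),(14,-46,61),(-97,-46,40),(-97,46,40)]),(255,0,0),im)
    draw(fr(o,5.85,[(-98,46,4),(-98,-46,4),(-148,-46,4),(-148,46,4)]),(255,0,255),im)
to=np.array([636.4,-168.2,191.8-59])
draw(fr(to,5.75,[(-50,30,0),(-50,-30,0),(-50,-30,15),(-50,30,15)]),(0,200,0),im)
draw(fr(to,5.75,[(-50,30,26),(-50,-30,26),(50,-30,26),(50,30,26)]),(0,200,200),im)
cv2.imwrite("pics/ov.png",im[420:1020,540:1240])
```

```text
(no output)
```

View pics/ov.png

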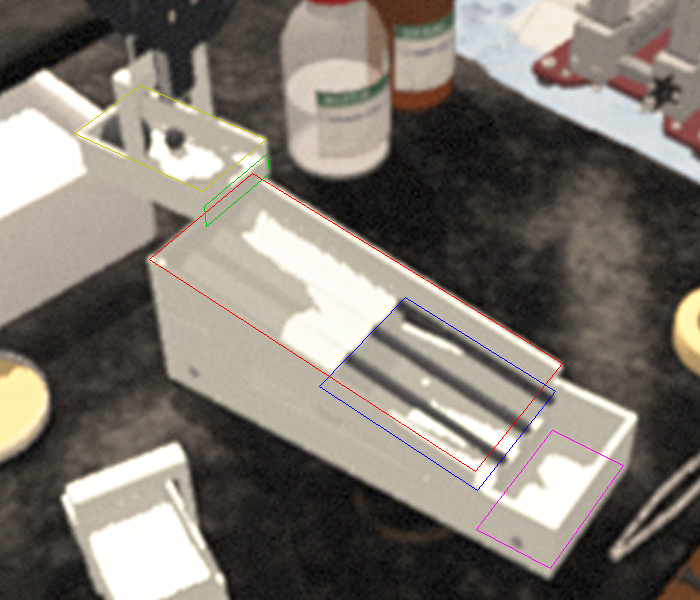

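```bash
cat > plan.py <<'E'
import numpy as np
def plan(a,b,n=10,last=1):
    # a,b = (theta deg, cornerx, cornerz)
    def tcp(v):
        t=np.radians(v[0]);return np.array([v[1]+50*np.cos(t)-59*np.sin(t), v[2]+50*np.sin(t)+59*np.cos(t)])
    a=np.array(a,float);b=np.array(b,float);m=n-last
    u=np.arange(n+1)/m;u=np.minimum(u,1);u=u*u*(3-2*u)
    P=[a+(b-a)*x for x in u]
    for i in range(n):
        t=np.radians(P[i][0]);d=tcp(P[i+1])-tcp(P[i])
        y=d@[np.cos(t),np.sin(t)];z=d@[np.sin(t),-np.cos(t)]
        print("tw %.3f  y %.2f z %.2f"%(-np.radians(P[i+1][0]-P[i][0]),y/10,z/10))
E
python3 -c "
from plan import *
plan((0,103.3,132.8),(15,100,105))
print();plan((15,100,105),(38,100,90),20)"
```

```text
tw -0.009  y -0.06 z 0.05
tw -0.024  y -0.18 z 0.14
tw -0.035  y -0.26 z 0.20
tw -0.041  y -0.33 z 0.23
tw -0.043  y -0.37 z 0.24
tw -0.041  y -0.37 z 0.22
tw -0.035  y -0.32 z 0.18
tw -0.024  y -0.23 z 0.12
tw -0.009  y -0.09 z 0.04
tw -0.000  y 0.00 z 0.00

tw -0.003  y -0.02 z -0.00
tw -0.009  y -0.06 z -0.01
tw -0.014  y -0.10 z -0.02
tw -0.019  y -0.13 z -0.03
tw -0.023  y -0.16 z -0.03
tw -0.026  y -0.19 z -0.04
tw -0.029  y -0.21 z -0.04
tw -0.030  y -0.22 z -0.04
tw -0.031  y -0.23 z -0.05
tw -0.032  y -0.24 z -0.05
tw -0.031  y -0.24 z -0.05
tw -0.030  y -0.24 z -0.05
tw -0.029  y -0.22 z -0.05
tw -0.026  y -0.21 z -0.05
tw -0.023  y -0.18 z -0.04
tw -0.019  y -0.15 z -0.04
tw -0.014  y -0.12 z -0.03
tw -0.009  y -0.08 z -0.02
tw -0.003  y -0.03 z -0.01
tw -0.000  y 0.00 z 0.00
```

Request:
move_arm(twist=[[-0.009,0,0],[-0.024,0,0],[-0.035,0,0],[-0.041,0,0],[-0.043,0,0],[-0.041,0,0],[-0.035,0,0],[-0.024,0,0],[-0.009,0,0],[0,0,0]], dp=[[0,-0.06,0.05],[0,-0.18,0.14],[0,-0.26,0.2],[0,-0.33,0.23],[0,-0.37,0.24],[0,-0.37,0.22],[0,-0.32,0.18],[0,-0.23,0.12],[0,-0.09,0.04],[0,0,0]], gripper=[0,0,0,0,0,0,0,0,0,0])

```text
time_s: 9.0
tool_pos: [615.4, -171.2, 175.3]
eef_rot: [2.882, 0.0, 1.67]
contact_force: [0.2, 1.1, -4.9]
gripper_width: 13.0
```

```bash
cat > chk.py <<'E'
import sys
from h import *
from cell import camera
def chk(tag):
    s=read_state();T=s['tool_pos'];R=Ro.from_euler('xyz',s['eef_rot']).as_matrix()
    y,z=R[:,1],-R[:,2]; c,sn=np.cos(np.radians(5.85)),np.sin(np.radians(5.85))
    for nm,p in (("tcp",T),("org",T-59*z),("corner",T-59*z-50*y)):
        d=p-[484,-185,0];print(nm,np.round([d[0]*c+d[1]*sn,-d[0]*sn+d[1]*c,d[2]],1))
    print('tilt',np.degrees(np.arcsin(y[2])),'side',np.degrees(np.arcsin(R[2,0])),'t',s['time_s'],'F',s['contact_force'],'q',s['joint_positions'].round(2),s['gripper_width'])
    im=camera("scene");cv2.imwrite(f"pics/s{tag}.png",im)
    cv2.imwrite(f"pics/c{tag}.png",cv2.resize(im[140:340,180:400],None,fx=2.7,fy=2.7,interpolation=cv2.INTER_CUBIC))
E
python3 -c "
from chk import *
chk('a')"
```

```text
tcp [132.1   0.3 175.3]
org [147.3   0.2 118.3]
corner [ 98.9   0.4 105.5]
tilt 14.882977458348071 side -0.025309118239589094 t 9.0 F [ 0.18368537  1.09497295 -4.85583714] q [ 0.67  0.41 -0.49  1.6   0.13  0.94  0.27] 12.980577978137672
```

View pics/ca.png

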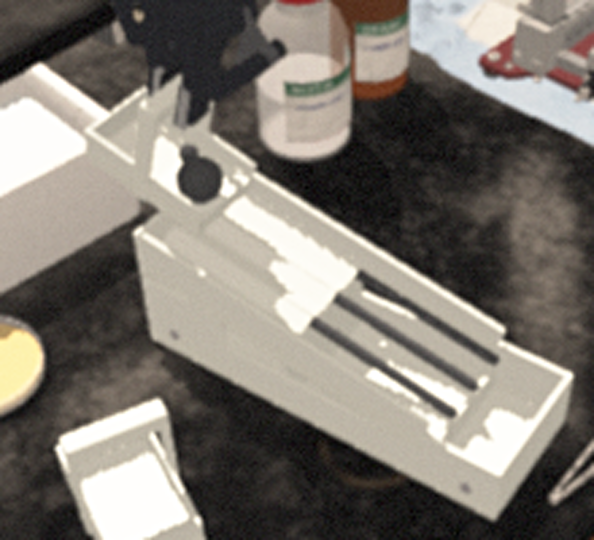

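Request:
move_arm(twist=[[-0.003,0,0],[-0.009,0,0],[-0.014,0,0],[-0.019,0,0],[-0.023,0,0],[-0.026,0,0],[-0.029,0,0],[-0.03,0,0],[-0.031,0,0],[-0.032,0,0]], dp=[[0,-0.02,0],[0,-0.06,-0.01],[0,-0.1,-0.02],[0,-0.13,-0.03],[0,-0.16,-0.03],[0,-0.19,-0.04],[0,-0.21,-0.04],[0,-0.22,-0.04],[0,-0.23,-0.05],[0,-0.24,-0.05]], gripper=[0,0,0,0,0,0,0,0,0,0])

```text
time_s: 10.05
tool_pos: [600.7, -172.5, 173.3]
eef_rot: [2.663, 0.001, 1.671]
contact_force: [1.1, 0.0, -3.9]
gripper_width: 12.8
```

```bash
python3 -c "
from chk import *
chk('b')"
```

```text
tcp [117.3   0.6 173.3]
org [144.5   0.5 120.9]
corner [100.2   0.5  97.9]
tilt 27.44740366827803 side -0.06328544728566302 t 10.05 F [ 1.06074198e+00  1.85158638e-03 -3.87970404e+00] q [ 0.86  0.29 -0.59  1.85 -0.06  0.61  0.47] 12.846207255619795
```

View pics/cb.png

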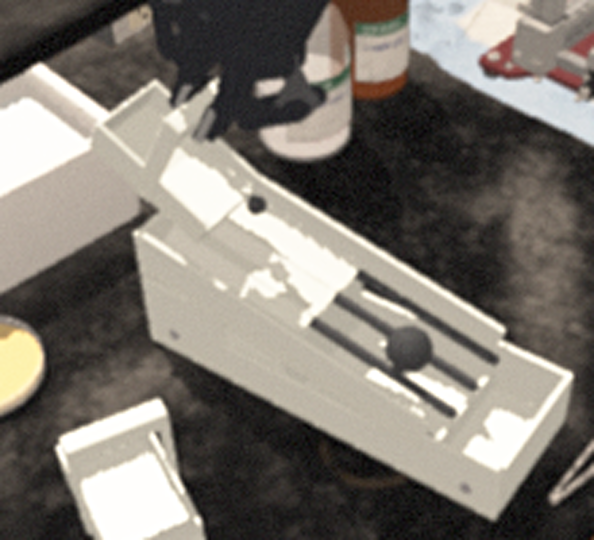

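Request:
move_arm(twist=[[0,0,0],[0,0,0],[0,0,0],[0,0,0],[0,0,0],[0,0,0],[0,0,0],[0,0,0],[0,0,0],[0,0,0]], dp=[[0,0,0],[0,0,0],[0,0,0],[0,0,0],[0,0,0],[0,0,0],[0,0,0],[0,0,0],[0,0,0],[0,0,0]], gripper=[0,0,0,0,0,0,0,0,0,0])

```text
time_s: 11.1
tool_pos: [600.9, -172.3, 172.9]
eef_rot: [2.665, 0.0, 1.671]
contact_force: [0.5, 0.4, -3.3]
gripper_width: 12.9
```

```bash
python3 -c "
from chk import *
chk('c')
from cell import pinpoint
for n in ('ball_large','ball_small'):print(n,pinpoint('scene',n))"
```

```text
tcp [117.6   0.7 172.9]
org [144.7   0.7 120.5]
corner [100.3   0.8  97.5]
tilt 27.330363589102596 side -0.003172883633416359 t 11.1 F [ 0.49879744  0.40791615 -3.31577675] q [ 0.86  0.29 -0.59  1.84 -0.05  0.61  0.47] 12.87242256093381
ball_large [{'centre': [355.8, -201.2, 17.6], 'p': 0.6}]
ball_small []
```

View pics/cc.png

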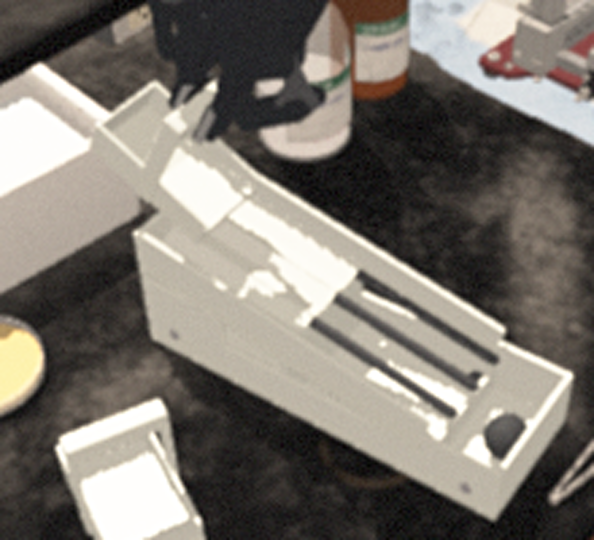

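```bash
python3 -c "
from plan import *
plan((27.3,100.3,97.5),(0,103,145))
"
```

```text
tw 0.016  y 0.18 z -0.06
tw 0.044  y 0.47 z -0.16
tw 0.063  y 0.65 z -0.23
tw 0.075  y 0.73 z -0.30
tw 0.079  y 0.71 z -0.33
tw 0.075  y 0.62 z -0.33
tw 0.063  y 0.48 z -0.29
tw 0.044  y 0.30 z -0.21
tw 0.016  y 0.11 z -0.08
tw -0.000  y 0.00 z 0.00
```

Request:
move_arm(twist=[[0.016,0,0],[0.044,0,0],[0.063,0,0],[0.075,0,0],[0.079,0,0],[0.075,0,0],[0.063,0,0],[0.044,0,0],[0.016,0,0],[0,0,0]], dp=[[0,0.18,-0.06],[0,0.47,-0.16],[0,0.65,-0.23],[0,0.73,-0.3],[0,0.71,-0.33],[0,0.62,-0.33],[0,0.48,-0.29],[0,0.3,-0.21],[0,0.11,-0.08],[0,0,0]], gripper=[0,0,0,0,0,0,0,0,0,0])

```text
time_s: 12.25
tool_pos: [637.2, -168.1, 203.7]
eef_rot: [3.139, -0.0, 1.671]
contact_force: [-0.2, -0.6, -3.2]
gripper_width: 13.0
```

```bash
python3 -c "
from chk import *
chk('d')
togo([505,-425,190])"
```

```text
tcp [154.1   1.2 203.7]
org [154.3   1.2 144.7]
corner [104.3   1.3 144.5]
tilt 0.17577640919764842 side 0.02126397540780805 t 12.25 F [-0.1529047  -0.62362712 -3.18945344] q [ 0.49  0.59 -0.44  1.21  0.24  1.39  0.17] 12.978325289305776
t 12.3 pos [ 636.34 -168.61  203.67] rpy [179.86  -0.    95.74] w 13.188898729787864 F [ 0.53  0.63 -3.8 ] q [ 0.49  0.59 -0.44  1.21  0.24  1.39  0.17]
ytool az 5.735087916876439
dp cm [-24.2  -15.63   1.33]
```

Now back by the reverse route.

Request:
move_arm(twist=[[0,0,0],[0,0,0],[0,0,0],[0,0,0],[0,0,0],[0,0,0],[0,0,0],[0,0,0],[0,0,0],[0,0,0]], dp=[[0,-1,0],[0,-2,0],[0,-2.5,0],[-0.5,-2.5,0],[-1,-2.5,0],[-2,-2,0],[-2.5,-1.5,0],[-3,-1,0],[-3,-0.5,0],[-3,0,0]], gripper=[0,0,0,0,0,0,0,0,0,0])

```text
time_s: 13.3
tool_pos: [494.6, -335.7, 204.3]
eef_rot: [3.14, 0.002, 1.668]
contact_force: [0.6, 0.5, -3.1]
gripper_width: 12.9
```

Request:
move_arm(twist=[[0,0,0],[0,0,0],[0,0,0],[0,0,0],[0,0,0],[0,0,0],[0,0,0],[0,0,0],[0,0,0],[0,0,0]], dp=[[-2.8,0,0],[-2.3,0,0],[-1.8,0,0],[-1.3,0,0],[-0.7,0,1],[-0.3,0,2],[0,0,2],[0,0,1.5],[0,0,1],[0,0,0]], gripper=[0,0,0,0,0,0,0,0,0,0])

```text
time_s: 14.3
tool_pos: [504.5, -423.8, 126.4]
eef_rot: [-3.14, -0.003, 1.671]
contact_force: [0.4, 0.3, -3.0]
gripper_width: 12.7
```

```bash
python3 -c "
from chk import *
togo([505,-425,60])
from cell import camera,pinpoint
im=camera('top');cv2.imwrite('pics/top6.png',im)
print(pinpoint('top','ball_small'),pinpoint('top','ball_large'))
a=cv2.resize(im[140:380,230:370],(350,600),interpolation=cv2.INTER_CUBIC)
b=camera('scene');cv2.imwrite('pics/s6.png',b)
b=cv2.resize(b[60:340,220:420],(420,588))
cv2.imwrite('pics/z8.png',np.hstack([a[:588],b]))
"
```

```text
t 14.3 pos [ 504.53 -423.84  126.44] rpy [-179.93   -0.18   95.74] w 12.684924679675444 F [ 0.45  0.34 -3.  ] q [ 0.89  0.63 -0.36  1.32  0.22  1.23  0.62]
ytool az 5.742759570536739
dp cm [-0.14  0.04  6.64]
[{'centre': [404.2, -234.1, 14.6], 'p': 0.38}] [{'centre': [354.1, -198.0, 20.5], 'p': 0.54}]
```

View pics/z8.png

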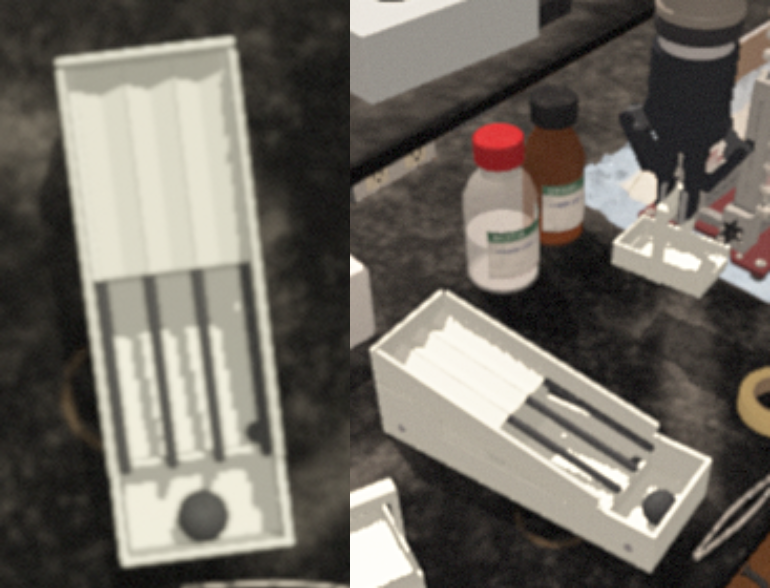

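Request:
move_arm(twist=[[0,0,0],[0,0,0],[0,0,0],[0,0,0],[0,0,0],[0,0,0],[0,0,0],[0,0,0],[0,0,0],[0,0,0]], dp=[[0,0,0.6],[0,0,1.2],[0,0,1.4],[0,0,1.4],[0,0,1],[0,0,0.5],[0,0,0.3],[0,0,0.2],[0,0,0],[0,0,0]], gripper=[0,0,0,0,0,0,0,0,0,0])

```text
time_s: 15.5
tool_pos: [506.7, -425.2, 63.3]
eef_rot: [3.139, 0.001, 1.671]
contact_force: [-0.1, -0.3, -3.7]
gripper_width: 12.9
```

```bash
python3 -c "
from chk import *
togo([505,-425,59])"
```

```text
t 15.5 pos [ 506.72 -425.24   63.34] rpy [179.83   0.05  95.74] w 12.891557548042204 F [-0.06 -0.27 -3.74] q [ 0.89  0.69 -0.35  1.38  0.24  1.11  0.6 ]
ytool az 5.735545350583767
dp cm [ 0.04 -0.17  0.43]
```

Request:
move_arm(twist=[[0,0,0],[0,0,0],[0,0,0],[0,0,0],[0,0,0],[0,0,0],[0,0,0],[0,0,0],[0,0,0],[0,0,0]], dp=[[0,0,0.15],[0,0,0.15],[0,0,0.12],[0,0,0],[0,0,0],[0,0,0],[0,0,0],[0,0,0],[0,0,0],[0,0,0]], gripper=[0,0,0,0,0,0,0,0,0,0])

```text
time_s: 16.5
tool_pos: [506.5, -425.1, 58.7]
eef_rot: [3.139, 0.0, 1.671]
contact_force: [0.1, 0.0, 0.3]
gripper_width: 13.1
```

Load is gone from the wrist, so the tray stands. Open, then rise.

Request:
move_arm(twist=[[0,0,0],[0,0,0],[0,0,0],[0,0,0],[0,0,0],[0,0,0],[0,0,0],[0,0,0],[0,0,0],[0,0,0]], dp=[[0,0,0],[0,0,0],[0,0,0],[0,0,0],[0,0,0],[0,0,0],[0,0,0],[0,0,0],[0,0,0],[0,0,0]], gripper=[100,100,100,100,100,100,100,100,100,100])

```text
time_s: 17.5
tool_pos: [506.3, -425.0, 58.5]
eef_rot: [3.14, 0.0, 1.671]
contact_force: [1.0, -0.7, -0.8]
gripper_width: 85.7
```

Request:
move_arm(twist=[[0,0,0],[0,0,0],[0,0,0],[0,0,0],[0,0,0],[0,0,0],[0,0,0],[0,0,0],[0,0,0],[0,0,0]], dp=[[0,0,-0.5],[0,0,-1],[0,0,-1.5],[0,0,-2],[0,0,-2],[0,0,-2],[0,0,-2],[0,0,-1],[0,0,-0.5],[0,0,0]], gripper=[100,100,100,100,100,100,100,100,100,100])

```text
time_s: 18.5
tool_pos: [506.3, -425.2, 184.3]
eef_rot: [3.139, 0.001, 1.671]
contact_force: [-0.2, 0.4, 0.2]
gripper_width: 85.5
```

```bash
python3 -c "
from chk import *
togo([505,-425,60])
from cell import camera,pinpoint
for n in ('scene','top'):
    im=camera(n);cv2.imwrite('pics/%s7.png'%n,im)
    for t in ('tray','ball_small','ball_large'):print(n,t,pinpoint(n,t))
a=cv2.imread('pics/scene7.png')[100:340,200:420];b=cv2.imread('pics/top7.png')[130:370,240:480]
cv2.imwrite('pics/z9.png',np.hstack([cv2.resize(x,(400,400)) for x in (a,b)]))
"
```

```text
t 18.5 pos [ 506.34 -425.17  184.35] rpy [179.83   0.06  95.73] w 85.48385162171584 F [-0.16  0.35  0.23] q [ 0.89  0.59 -0.37  1.23  0.21  1.35  0.64]
ytool az 5.732409855798108
dp cm [ 0.04 -0.17 12.43]
scene tray [{'centre': [507.4, -426.5, 2.4], 'p': 0.56}]
scene ball_small []
scene ball_large [{'centre': [352.8, -199.4, 21.1], 'p': 0.76}]
top tray [{'centre': [506.9, -425.6, 3.4], 'p': 0.81}]
top ball_small []
top ball_large [{'centre': [353.0, -199.5, 21.0], 'p': 0.71}]
```

View pics/z9.png

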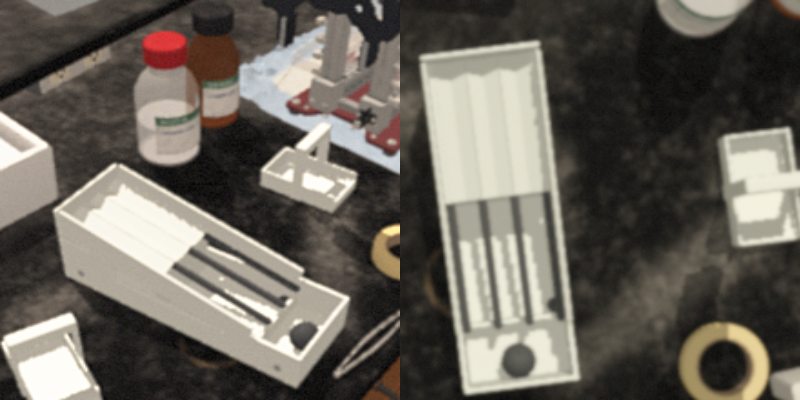

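```bash
python3 -c "
from h import *
print(tri((357.3,280),(331.5,313)))
p=tri((357.3,280),(331.5,313))[0]-[484,-185,0]
print(Ro.from_euler('z',-5.85,degrees=True).apply(p), proj('scene',[404,-234,11]),proj('top',[404,-234,11]))
a=cv2.imread('pics/scene7.png')[255:305,330:380];b=cv2.imread('pics/top7.png')[290:340,305:355]
cv2.imwrite('pics/z10.png',np.hstack([cv2.resize(x,(400,400),interpolation=2) for x in (a,b)]))
"
```

```text
(array([ 401.33868253, -231.65195137,   14.53844543]), np.float64(0.2337556031752879))
[-86.9858038  -37.98378482  14.53844543] [[356.6811773  279.82412879]] [[332.93051927 311.15287173]]
```

View pics/z10.png

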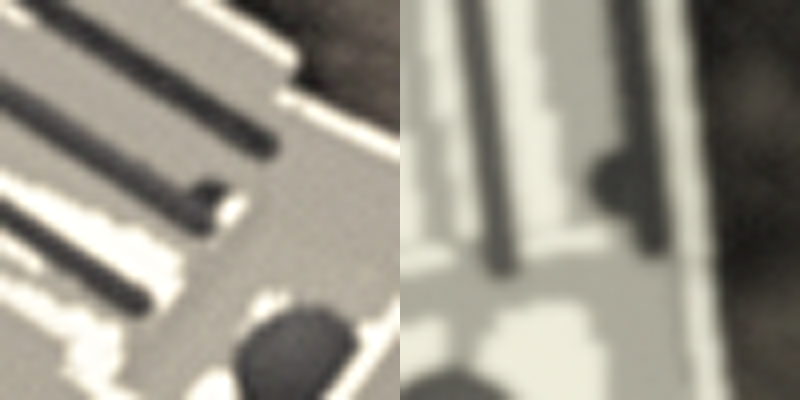

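The small ball triangulates to about z 12–15 mm at sorter x of about -87, so it is on the floor under the bars. The large ball is in the low-end lane and the tray is standing, so I'm handing in.

```bash
python3 -c "
from cell import close_job
print(close_job())"
```

```text
the job is handed in; nothing more can be done
None
```

I gripped the tray by its handle, carried it level over the high end of the sorter and tipped it about 27° until both balls rolled out onto the feed board. Then I stood it upright where it had been, let go and raised the gripper clear. The job was handed in at about 19 s, with no verdict reported.

Last checks:
- **Large ball:** both cameras place it at about z = 21 mm and sorter x = -131 mm, inside the low-end lane.
- **Small ball:** in the last pictures the trained network did not find it. I placed it by hand from both pictures, at z = 14.5 mm and sorter x = -87 mm. That puts it under the outer bar, 8 mm inside the limit at -95 mm and below the 25 mm height limit. An earlier network find with p 0.38 agreed to about 3 mm.
- **Tray:** pinpoint gives z of 2–3 mm, and it looks upright in both pictures. The wrist showed no load before I let go.
- **Robot:** touching nothing, with the tip at z = 184 mm, above the tray. The largest contact force I read was about 5 N.

Some moves stopped up to 11 mm short of where I had commanded them. I corrected that before gripping the tray and again before setting it down.

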